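Reset the tripped power strip of the dolls' house lights

TASK

One of the two power strips on the counter has tripped: its round reset button stands popped out. On that strip, press the main rocker to off, then push the reset button home so that it stays in, and then press the main rocker back to on. Leave the other strip's controls alone, and leave all the loose things on the counter standing where they are; nothing is picked up.

Things in the scene. Friction and masses are not known exactly. Their poses are not given: they have to be found in the camera images.
- tripped_strip: Power strip that has tripped: aluminium casing, black end caps, 64 mm wide (x), 262 mm long (y), 46 mm high, screwed to the counter by end ears. Origin: centre of its underside; x across it, away from the robot at zero yaw; y towards the reset end. On top: main rocker at y = 40 mm, reset button at y = 94, outlets at -18, -64, -110; adapters plugged into the last two rise to 82 mm.
- tripped_main (a joint): Main rocker of the tripped strip. 0 = off (near half, at -x, down level; far half raised), 0.42 rad = on (far half, at +x, down level; near half raised, its end 59 mm above the counter). Starts on. Stiff, no spring: press the raised half right down with about 4 N, 13 mm from the pivot, where it goes down 5 mm to a firm stop; it stays where it is left.
- tripped_main_off (a point): Point on the face of the tripped strip's black main rocker, 13 mm from its pivot, on the half nearer the robot (-x): press here for off. It moves along: 51 mm above the counter when this half is down, 56 mm when raised. The face is 38 mm long (x) by 26 mm wide, two flat halves meeting in a shallow valley over the pivot, in a frame 50 by 34 mm, 2.5 mm high. A small white ring marks this half.
- tripped_main_on (a point): Point on the same rocker's face, 13 mm from the pivot, on the far half (+x), marked with a small white bar: press here for on. 51 mm above the counter when this half is down, 56 mm when raised. The pivot lies midway between the two points, seen from above.
- tripped_reset (a joint): Reset button of the tripped strip: 0 = popped out, 0.010 m = fully in, at a firm stop. Starts popped out. Stiff, no spring: press straight down with about 5 N all the way; it stays where it is left.
- tripped_reset_top (a point): Middle of the crown of the tripped strip's reset button: a round black button 18 mm in diameter in a 25 mm collar that rises 4 mm above the casing, 54 mm from the main rocker. The crown is 62.5 mm above the counter when popped out, with a pale band of its stem showing below, and 52.5 mm (2.5 mm above the collar) when in.
- live_strip: The other, working power strip: same casing, controls, sizes and axes as the tripped one, but adapters at y = -18 and -110 mm. Its reset button is in and its main rocker is on; both stay so. The strips lie side by side across the counter, either of them on the left, each turned up to 0.35 rad either way.
- live_main (a joint): Main rocker of the other strip, 0.42 rad = on, where it starts and must stay.
- live_reset (a joint): Reset button of the other strip, 0.010 m = in, where it starts and must stay.
- mini_chair: Loose: miniature wooden chair, 40 by 42 mm, 89 mm high, on the robot's side of the tripped strip. Origin: centre of its underside.
- mini_plant: Loose: miniature plant in a clay pot 42 mm across, leaves to about 64 mm high, on the far side of the tripped strip. Origin: centre of its underside.
- mini_stove: Loose: miniature black parlour stove, 52 mm across, 94 mm high, on the robot's side of the other strip. Origin: centre of its underside.
- mini_dresser: Loose: miniature wooden dresser, 38 by 80 mm, 90 mm high, on the far side of the other strip. Origin: centre of its underside.
- screwdriver: Loose: screwdriver 130 mm long lying on the far side of the other strip. Origin: at its middle, on the counter.
- bead_jar: Loose: closed glass jar, 52 mm across, 70 mm high, at the left of the strips. Origin: centre of its underside.
- bulb_box: Loose: cardboard box 70 by 46 mm, 30 mm high, at the right of the strips. Origin: centre of its underside.

How it is judged:
On the way, in this order (a step that is already met when the one before it is completed fails the run):
1. the tripped strip's main rocker is off while its reset button is still popped out (value of joint tripped_main below 0.1 rad and value of joint tripped_reset below 0.003 m), for 0.2 s.
2. its reset button is fully in, the main rocker still off (value of joint tripped_reset above 0.008 m and value of joint tripped_main below 0.1 rad), for 0.2 s.
3. its main rocker is on again, the reset button still in (value of joint tripped_main above 0.32 rad and value of joint tripped_reset above 0.008 m), for 0.2 s.
At the end, for the whole second after the job is handed in: On the strip that had tripped, the reset button is in (pressed more than 8 of 10 mm) and the main rocker is on (beyond 0.32 of 0.42 rad); the other strip's main rocker is on and its button in, as at the start; every loose thing stands upright within 15 mm of where it was (all of step 3 and value of joint live_main above 0.32 rad and value of joint live_reset above 0.008 m and distance of each of mini_chair, mini_plant, mini_stove, mini_dresser, screwdriver, bead_jar, bulb_box from where it was at the start of the episode below 0.015 m and angle between each of mini_chair, mini_plant, mini_stove, mini_dresser, bead_jar's own z axis and vertical below 0.3 rad); the robot touches nothing.
It fails at once if the reset button was pressed while the main rocker was not off (contact force between the fingers and tripped_strip above 0.5 N and value of joint tripped_main above 0.2 rad and value of joint tripped_reset between 0.002 and 0.0075 m).
It fails at once if the other strip's main rocker or reset button was switched (value of joint live_main below 0.2 rad or value of joint live_reset below 0.004 m).
It fails at once if a loose thing was pushed away, carried or lifted (distance of any of mini_chair, mini_plant, mini_stove, mini_dresser, screwdriver, bead_jar, bulb_box from where it was at the start of the episode above 0.02 m).
It also fails if it takes over 45 s, if anything falls off the work surface, if the arm or the gripper's body presses on something with over 40 N, if the wrist force passes 120 N, or if a joint passes its speed limit or range.

ROBOT

A 6-joint arm with a two-finger parallel gripper is mounted at the origin on the work surface. World frame = base frame: x ahead of the robot, y to its left, z up, the work surface at z = 0. Lengths are in m, angles in rad, forces in N, time in s.
With the tool pointing down it reaches from about 0.3 to 0.875 m from the base axis. Payload 6.4 kg.
Tool frame: the origin (TCP) lies between the finger pads; the fingertips stand ctrl.tip_extent ahead of it and the grasp point (between the pads) is the TCP (ctrl.tip_extent is the distance from the TCP to the fingertips, in m); z points along the fingers, y is the line along which they close (so a half turn about z gives the same grasp; the last joint's range is limited). The gripper opens to 85 mm and grips with 20 to 120 N. Pads are 22 mm wide; open, the fingers measure 114 mm over their backs; the gripper's body (76 mm by 85 mm) begins 54 mm behind the grasp point. The pads swing forward as they close: fully open they stand 13 mm farther back than shut.
Start: joints at [1.092, 0.181, 1.607, -0, 1.354, -0.206], TCP at [0.155, 0.554, 0.25] pointing down, gripper open.
Joint ranges: [-2.99, 2.99], [-0.89, 2.07], [0.3, 2.58], [-1.14, 4.28], [0, 2.63], [-3.12, 3.12]. Speed limits (rad/s): [2.57, 2.57, 3.01, 3.14, 3.14, 3.14].

INTERFACE

Orientations are given as a unit quaternion [w, x, y, z].
In Python, from bench import ctrl gives the robot as it stands.
- The arm moves only by the tool send_rows, never from a script. Its arguments are lists of equal length, an entry for each row: "dr": the turn, a rotation vector about the tool's x, y, z in units of 6 degrees (1.0 is 6 degrees), a list of three; "xyz": the shift along the tool's x, y, z in cm, a list of three; "jaw": the opening in per cent of the stroke, from 0 (shut) to 100 (fully open). In form: {"dr": [[wx, wy, wz], ...], "xyz": [[dx, dy, dz], ...], "jaw": [jaw, ...]}. A call has exactly 8 rows; each row is the pose to reach, as a shift and turn from the pose commanded when the call began, along the tool's axes at that moment; what a row does not reach only later rows make up. A row lasts 1/8 s, in which the tool goes at most 62.5 mm and 10.7 degrees, less where a joint would pass 70% of its speed; a pose out of reach is approached as far as the arm can. A call with a gripper value outside its range is refused whole. The fingers move at their own pace and stop on an object; the grip force is fixed at half the most. Time passes only in rows, so rows that repeat a pose let the fingers close, or fill a call up. It gives the time, the measured TCP pose, the force, the opening and the grip force at its end, in the units of the state.
- ctrl.get_obs(): the state, without advancing time (a new reading comes with each control period).
- ctrl.camera(name): name is "scene" or "top"; returns the picture (480x640x3 uint8, red, green, blue); there is no depth.
- ctrl.calibration(name): a dict with "camera_matrix" (3x3 intrinsics, pixels), "D" ([k1, k2, p1, p2, k3] as OpenCV has them; the pictures are not rectified), "world_from_camera" (4x4, takes a point from camera to world coordinates). Camera axes: x right, y up, looking along -z (the intrinsics and any distortion apply to the point x, -y, -z); pixel columns grow to the right and rows downward; lengths in m; the calibration is good to about 2 mm. A picture is of the moment at which its call begins. calibration takes no time and is no camera call.
- ctrl.hand_in(): hands the job in; it is judged then, once.
The state is a dict: "time_s": time; "q": joint angles; "dq": joint speeds; "joint_efforts": joint torques, N m; "eef_pos": TCP position; "eef_rot": TCP orientation; "wrist_force": force on the tool from outside, world axes, zero at the start; "torque": the same for the moment, N m; "opening": opening from 0.0 (shut) to 1.0 (fully open); "grasp_force": force on a finger pad.
Only numpy, scipy, OpenCV 4.12 (cv2) and the standard library are available. Lean on these libraries where they do the work, as an engineer would, in place of code of your own. Each camera call takes 0.05 s, during which the arm holds its last target. There are 200 camera calls.

## Working session

There is one attempt and no reset: what is moved stays moved. The work goes in short steps, Python scripts to look and compute and a tool call to move; the robot and the scene stay as the last step left them, time stands still between calls to the robot, and variables do not carry over. Pictures are saved under pics/ and viewed, at most 10 in all, crops included, and the job is handed in when it is done.

Besides the shell and the picture viewer there is one more tool, called after ">>>" as name(argument=value, ...), one argument or row to a line, values as JSON. send_rows: Moves the arm, as the interface text tells. Its arguments: {"type":"object","properties":{"dr":{"type":"array","items":{"type":"array","items":{"type":"number"}}},"xyz":{"type":"array","items":{"type":"array","items":{"type":"number"}}},"jaw":{"type":"array","items":{"type":"number"}}},"required":["dr","xyz","jaw"]}

```bash
mkdir -p pics
python3 - <<'E'
from bench import ctrl
import cv2,numpy as np
for n in("top","scene"):
    im=ctrl.camera(n); cv2.imwrite(f"pics/{n}0.png",im[:,:,::-1])
    c=ctrl.calibration(n); print(n,c["camera_matrix"],c["D"],np.round(c["world_from_camera"],3))
o=ctrl.get_obs(); print(o["eef_pos"],o["eef_rot"],ctrl.tip_extent,o["opening"],o["time_s"])
E
```

```text
top [[481.52403858   0.         317.49413612]
 [  0.         481.52403858 239.4659806 ]
 [  0.           0.           1.        ]] [-0.00613301  0.          0.          0.          0.        ] [[ 5.000e-03  9.950e-01 -9.900e-02  4.310e-01]
 [-9.990e-01  8.000e-03  3.200e-02  1.000e-03]
 [ 3.300e-02  9.900e-02  9.950e-01  1.161e+00]
 [ 0.000e+00  0.000e+00  0.000e+00  1.000e+00]]
scene [[536.43032832   0.         312.91262153]
 [  0.         536.43032832 239.552432  ]
 [  0.           0.           1.        ]] [-0.1133563  0.         0.         0.         0.       ] [[-0.77  -0.398  0.499  1.152]
 [ 0.638 -0.489  0.594  0.725]
 [ 0.008  0.776  0.631  0.831]
 [ 0.     0.     0.     1.   ]]
[0.15468381 0.55331196 0.24944788] [-2.71928252e-04  1.35964504e-01  9.90713371e-01 -7.72231454e-04] 0.019 0.9978577307734018 0.1
```

View pics/top0.png

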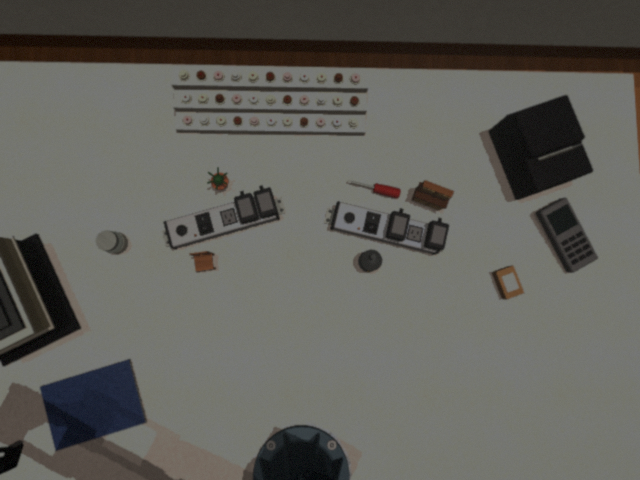

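View pics/scene0.png

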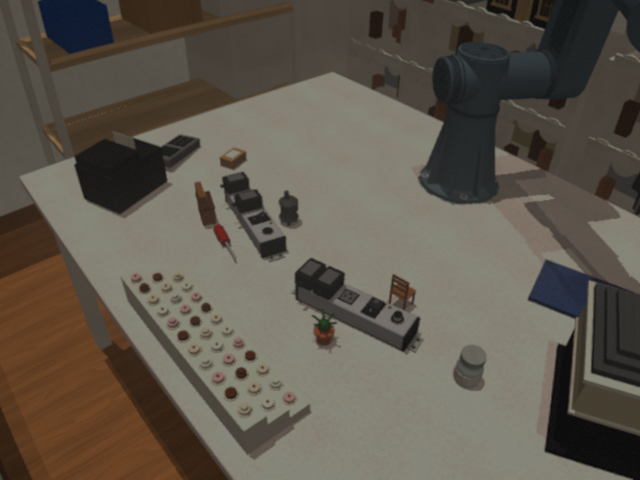

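The top view shows the left strip (rocker near (205,223), button near (181,230)) with adapters on the last two sockets, and the chair and plant beside it. It is the tripped one. Next I measure its rocker and button in both views.

```bash
cat > h.py <<'E'
from bench import ctrl
import cv2,numpy as np
def ray(n,uv,z):
    c=ctrl.calibration(n);T=np.array(c["world_from_camera"])
    p=cv2.undistortPoints(np.array([[uv]],float),np.array(c["camera_matrix"]),np.array(c["D"]))[0,0]
    d=T[:3,:3]@np.array([p[0],-p[1],-1]);o=T[:3,3]
    return (o+d*(z-o[2])/d[2])[:2]
def proj(n,P):
    c=ctrl.calibration(n);T=np.linalg.inv(np.array(c["world_from_camera"]))
    p=T[:3,:3]@np.array(P,float)+T[:3,3]; q=np.array([[[p[0],-p[1],-p[2]]]])
    return cv2.projectPoints(q,np.zeros(3),np.zeros(3),np.array(c["camera_matrix"]),np.array(c["D"]))[0].ravel()
E
python3 - <<'E'
from h import *
out=[]
for n,(x,y,w,h) in(("top",(155,180,140,80)),("scene",(290,255,140,100))):
    im=cv2.imread(f"pics/{n}0.png"); g=cv2.cvtColor(im,6)
    cr=im[y:y+h,x:x+w]; gc=g[y:y+h,x:x+w]
    m=(gc<60).astype(np.uint8)
    k,l,s,c=cv2.connectedComponentsWithStats(m)
    for i in range(1,k):
        if s[i,4]>15: print(n,c[i]+[x,y],s[i,:],[np.round(ray(n,c[i]+[x,y],z),4) for z in(.049,.055)])
    big=cv2.resize(cr,None,fx=5,fy=5,interpolation=cv2.INTER_CUBIC); big=cv2.convertScaleAbs(big,alpha=1.6)
    out.append(big[:,:700])
cv2.imwrite("pics/c1.png",cv2.resize(np.vstack(out),None,fx=.66,fy=.66))
E
```

```text
top [218.7706422  183.56880734] [ 54   0  18  10 109] [array([0.6711, 0.1962]), array([0.6698, 0.1951])]
top [243.73624091 213.63136033] [  9   6 115  63 963] [array([0.6008, 0.1367]), array([0.5998, 0.136 ])]
top [231.62068966 218.        ] [69 29 13 17 29] [array([0.5902, 0.1645]), array([0.5894, 0.1636])]
top [203.96750903 223.44043321] [ 40  33  18  22 277] [array([0.5769, 0.2278]), array([0.5761, 0.2266])]
top [181.11235955 229.98876404] [21 45 11 11 89] [array([0.5612, 0.2798]), array([0.5605, 0.2783])]
top [202.5 254.2] [37 72 22  6 70] [array([0.5056, 0.2292]), array([0.5052, 0.2279])]
scene [337.87410805 304.34913354] [   5    4  125   92 1962] [array([0.6256, 0.1794]), array([0.6296, 0.1836])]
scene [399.96218487 290.31092437] [ 99  20  20  35 238] [array([0.4987, 0.2315]), array([0.5037, 0.2353])]
scene [348.58139535 299.18604651] [48 39 21 10 43] [array([0.599 , 0.1824]), array([0.6032, 0.1866])]
scene [372.98920863 307.52877698] [ 71  43  25  20 278] [array([0.5769, 0.2309]), array([0.5814, 0.2347])]
scene [397.08823529 316.91176471] [101  56  13  13 102] [array([0.5581, 0.2796]), array([0.5626, 0.2831])]
```

View pics/c1.png

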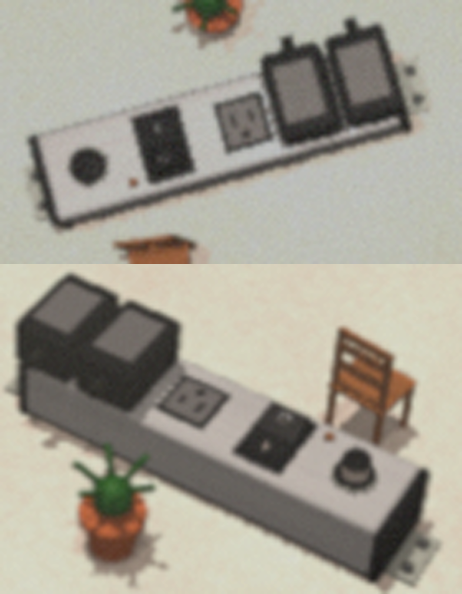

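The crop shows the button popped out with its pale stem visible, at scene pixel (397,317), and the rocker at (373,307). I'll work out the yaw and the first move.

```bash
cat >> h.py <<'E'
from scipy.spatial.transform import Rotation as R
def move(P,yaw):
    o=ctrl.get_obs();q=o["eef_rot"];r=R.from_quat([q[1],q[2],q[3],q[0]])
    c,s=np.cos(yaw),np.sin(yaw)
    t=R.from_matrix(np.array([[-c,-s,0],[-s,c,0],[0,0,-1]]).T)
    print("xyz cm",np.round(r.inv().apply(np.array(P)-o["eef_pos"])*100,2),"dr",np.round((r.inv()*t).as_rotvec()/np.radians(6),2),"f",np.round(o["wrist_force"],1),"t",o["time_s"],"tcp",np.round(o["eef_pos"],4))
E
python3 - <<'E'
from h import *
a,b=ray("top",(165.6,220.9),.046),ray("top",(235.3,202.7),.046); d=a-b;print(a,b,np.arctan2(-d[0],d[1]))
print(ray("top",(181.1,230),.0625),ray("scene",(397.1,316.5),.056), ray("scene",(397.1+.3,316),.0625))
for dd in(.015,): print(np.array([.577,.2295])+dd*np.array([np.cos(.285),np.sin(.285)]),np.array([.577,.2295])-dd*np.array([np.cos(.285),np.sin(.285)]))
move([.563,.225,.17],.285)
E
```

```text
[0.58240442 0.31687117] [0.6267986  0.15719479] 0.2711772119280537
[0.55957991 0.27642641] [0.56254561 0.28289199] [0.56606997 0.28606159]
[0.59139492 0.23371736] [0.56260508 0.22528264]
xyz cm [-48.17 -20.6    7.96] dr [-0.01 -0.01 -5.33] f [-0.4 -0.3 -0.2] t 0.1 tcp [0.1547 0.5533 0.2494]
```

>>> send_rows(
  dr=[
    [0, 0, -0.6],
    [0, 0, -1.2],
    [0, 0, -1.8],
    [0, 0, -2.4],
    [0, 0, -3],
    [0, 0, -3.6],
    [0, 0, -4.2],
    [0, 0, -5.3],
  ],
  xyz=[
    [-5, -2, 0],
    [-10, -4, 0],
    [-16, -7, 0],
    [-22, -9.5, 0],
    [-28, -12, 1],
    [-34, -14.5, 3],
    [-41, -17.5, 5],
    [-48.2, -20.6, 7],
  ],
  jaw=[0, 0, 0, 0, 0, 0, 0, 0],
)

```text
time_s: 1.1
eef_pos: [0.5268, 0.2545, 0.192]
eef_rot: [-0.0, -0.142, 0.99, 0.0]
wrist_force: [0.8, 0.5, 0.1]
opening: -0.001
grasp_force: 0.0
```

```bash
python3 -c "
from h import *
move([.563,.225,.115],.28)"
```

```text
xyz cm [-2.65 -3.86  7.7 ] dr [ 0.   -0.    0.05] f [0.8 0.5 0.1] t 1.1 tcp [0.5268 0.2545 0.192 ]
```

>>> send_rows(
  dr=[
    [0, 0, 0],
    [0, 0, 0],
    [0, 0, 0],
    [0, 0, 0],
    [0, 0, 0],
    [0, 0, 0],
    [0, 0, 0],
    [0, 0, 0],
  ],
  xyz=[
    [-1, -1, 0.5],
    [-2, -2, 1],
    [-2, -2.5, 2],
    [-2, -2.5, 3],
    [-2, -2.5, 3],
    [-2, -2.5, 3],
    [-2, -2.5, 3],
    [-2, -2.5, 3],
  ],
  jaw=[0, 0, 0, 0, 0, 0, 0, 0],
)

```text
time_s: 2.1
eef_pos: [0.552, 0.2378, 0.1633]
eef_rot: [0.0, -0.141, 0.99, 0.0]
wrist_force: [-0.2, 0.8, -0.5]
opening: 0.003
grasp_force: 0.0
```

```bash
python3 -c "
from h import *
im=ctrl.camera('scene');cv2.imwrite('pics/s1.png',cv2.resize(im[190:350,290:450,::-1],None,fx=3.5,fy=3.5,interpolation=2))
im=ctrl.camera('top');cv2.imwrite('pics/t1r.png',im[:,:,::-1])
move([.563,.225,.085],.28)
o=ctrl.get_obs()['eef_pos'];print(proj('scene',o+[0,0,-.019]))"
```

```text
xyz cm [-0.7  -1.52  7.81] dr [-0.    0.    0.02] f [0.3 0.7 0.5] t 2.2 tcp [0.552  0.2377 0.1631]
[388.76058641 268.90373937]
```

View pics/s1.png

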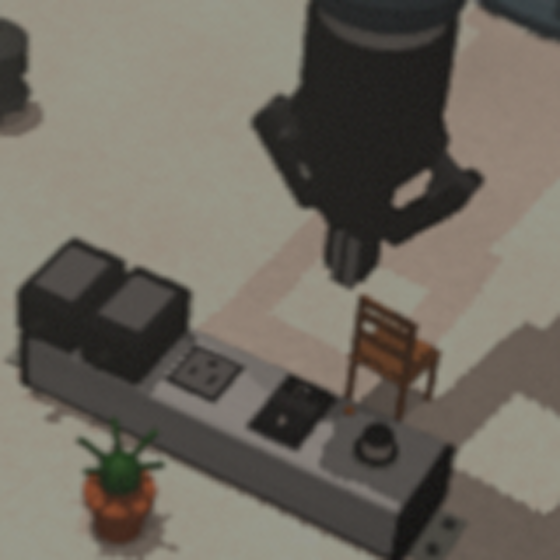

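The fingertip sits where the calibration predicts, at crop pixel (348,280). The chair's back is near the approach at crop pixels (362,298) to (415,318), so I check the clearance to it.

```bash
python3 -c "
from h import *
for u in((362,298),(415,318)):
  print(ray('scene',(u[0]/3.5+290,u[1]/3.5+190),.089))
for u in((348,412),(402,415),(436,390)): print(ray('scene',(u[0]/3.5+290,u[1]/3.5+190),.0))
for u in((250,405),(300,375),(335,400),(285,445)): print(ray('scene',(u[0]/3.5+290,u[1]/3.5+190),.0485))
print(ray('scene',(377/3.5+290,435/3.5+190),.0625),ray('scene',(377/3.5+290,450/3.5+190),.05))
"
```

```text
[0.51012384 0.21788144]
[0.49867321 0.24918538]
[0.51415283 0.22278817]
[0.49044265 0.24568836]
[0.45839525 0.244636  ]
[0.59108101 0.21211635]
[0.55159679 0.21317596]
[0.55026938 0.24059129]
[0.5973475  0.24732301]
[0.56228313 0.28331002] [0.5610791  0.28407564]
```

>>> send_rows(
  dr=[
    [0, 0, 0],
    [0, 0, 0],
    [0, 0, 0],
    [0, 0, 0],
    [0, 0, 0],
    [0, 0, 0],
    [0, 0, 0],
    [0, 0, 0],
  ],
  xyz=[
    [-0.4, -1, 0],
    [-0.7, -1.5, 0.5],
    [-0.7, -1.5, 2.5],
    [-0.7, -1.5, 4.5],
    [-0.7, -1.5, 6],
    [-0.7, -1.5, 7.2],
    [-0.7, -1.5, 8],
    [-0.7, -1.5, 8],
  ],
  jaw=[0, 0, 0, 0, 0, 0, 0, 0],
)

```text
time_s: 3.2
eef_pos: [0.5624, 0.2252, 0.0823]
eef_rot: [-0.0, -0.141, 0.99, -0.0]
wrist_force: [-0.1, 0.4, -0.0]
opening: -0.004
grasp_force: 0.0
```

>>> send_rows(
  dr=[
    [0, 0, 0],
    [0, 0, 0],
    [0, 0, 0],
    [0, 0, 0],
    [0, 0, 0],
    [0, 0, 0],
    [0, 0, 0],
    [0, 0, 0],
  ],
  xyz=[
    [0, 0, 0.2],
    [0, 0, 0.4],
    [0, 0, 0.6],
    [0, 0, 0.8],
    [0, 0, 1.0],
    [0, 0, 1.1],
    [0, 0, 1.2],
    [0, 0, 1.2],
  ],
  jaw=[0, 0, 0, 0, 0, 0, 0, 0],
)

```text
time_s: 4.2
eef_pos: [0.5629, 0.2252, 0.0707]
eef_rot: [0.0, -0.141, 0.99, 0.0]
wrist_force: [-1.5, 0.0, 0.3]
opening: -0.003
grasp_force: 0.2
```

>>> send_rows(
  dr=[
    [0, 0, 0],
    [0, 0, 0],
    [0, 0, 0],
    [0, 0, 0],
    [0, 0, 0],
    [0, 0, 0],
    [0, 0, 0],
    [0, 0, 0],
  ],
  xyz=[
    [0, 0, 0.05],
    [0, 0, 0.1],
    [0, 0, 0.15],
    [0, 0, 0.2],
    [0, 0, 0.2],
    [0, 0, 0.2],
    [0, 0, 0.2],
    [0, 0, 0.2],
  ],
  jaw=[0, 0, 0, 0, 0, 0, 0, 0],
)

```text
time_s: 5.2
eef_pos: [0.563, 0.2253, 0.07]
eef_rot: [0.0, -0.141, 0.99, -0.0]
wrist_force: [-4.8, -0.7, 9.0]
opening: 0.001
grasp_force: 4.9
```

>>> send_rows(
  dr=[
    [0, 0, 0],
    [0, 0, 0],
    [0, 0, 0],
    [0, 0, 0],
    [0, 0, 0],
    [0, 0, 0],
    [0, 0, 0],
    [0, 0, 0],
  ],
  xyz=[
    [0, 0, -1],
    [0, 0, -2],
    [0, 0, -4],
    [0, 0, -6],
    [0, 0, -8],
    [0, 0, -9],
    [0, 0, -9],
    [0, 0, -9],
  ],
  jaw=[0, 0, 0, 0, 0, 0, 0, 0],
)

```text
time_s: 6.2
eef_pos: [0.5622, 0.2251, 0.1581]
eef_rot: [-0.001, -0.141, 0.99, -0.0]
wrist_force: [-0.4, -0.7, 0.5]
opening: 0.002
grasp_force: 0.0
```

```bash
python3 -c "
from h import *
im=ctrl.camera('scene');cv2.imwrite('pics/s2.png',cv2.resize(im[230:350,310:440,::-1],None,fx=4.5,fy=4.5,interpolation=2))
move([.561,.281,.095],.28)"
```

```text
xyz cm [-1.46  5.41  6.29] dr [ 0.   -0.02  0.02] f [-0.3 -0.2 -0.6] t 6.25 tcp [0.5621 0.225  0.1579]
```

View pics/s2.png

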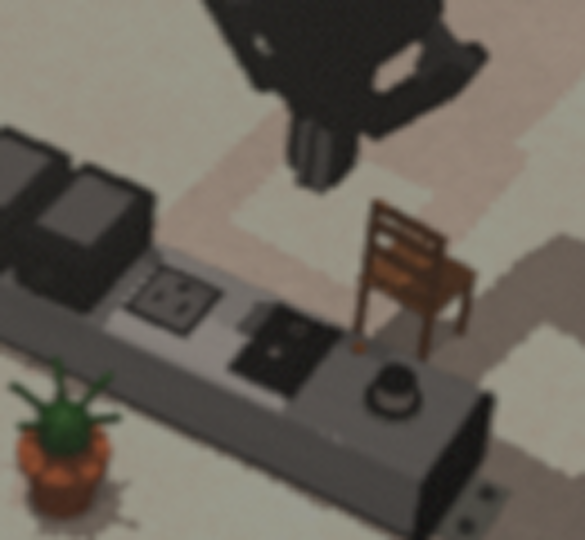

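The far half of the rocker (its bar at crop pixel (275,352)) now looks raised. With the firm stop at a 51 mm tip height, the rocker is off, and the button is still out at (395,385). Next is the reset button.

>>> send_rows(
  dr=[
    [0, 0, 0],
    [0, 0, 0],
    [0, 0, 0],
    [0, 0, 0],
    [0, 0, 0],
    [0, 0, 0],
    [0, 0, 0],
    [0, 0, 0],
  ],
  xyz=[
    [-0.4, 2, 0],
    [-1, 4, 0],
    [-1.4, 5.4, 0.5],
    [-1.4, 5.4, 2.5],
    [-1.4, 5.4, 4.5],
    [-1.4, 5.4, 6],
    [-1.4, 5.4, 6.8],
    [-1.4, 5.4, 6.8],
  ],
  jaw=[0, 0, 0, 0, 0, 0, 0, 0],
)

```text
time_s: 7.25
eef_pos: [0.5608, 0.2805, 0.09]
eef_rot: [-0.001, -0.14, 0.99, -0.0]
wrist_force: [0.5, 0.4, 0.5]
opening: 0.002
grasp_force: 0.0
```

>>> send_rows(
  dr=[
    [0, 0, 0],
    [0, 0, 0],
    [0, 0, 0],
    [0, 0, 0],
    [0, 0, 0],
    [0, 0, 0],
    [0, 0, 0],
    [0, 0, 0],
  ],
  xyz=[
    [0, 0, 0.3],
    [0, 0, 0.6],
    [0, 0, 0.9],
    [0, 0, 1.2],
    [0, 0, 1.5],
    [0, 0, 1.7],
    [0, 0, 1.9],
    [0, 0, 1.9],
  ],
  jaw=[0, 0, 0, 0, 0, 0, 0, 0],
)

```text
time_s: 8.25
eef_pos: [0.5613, 0.281, 0.0717]
eef_rot: [0.0, -0.141, 0.99, 0.0]
wrist_force: [0.6, 0.2, 1.6]
opening: -0.001
grasp_force: 0.8
```

>>> send_rows(
  dr=[
    [0, 0, 0],
    [0, 0, 0],
    [0, 0, 0],
    [0, 0, 0],
    [0, 0, 0],
    [0, 0, 0],
    [0, 0, 0],
    [0, 0, 0],
  ],
  xyz=[
    [0, 0, 0.05],
    [0, 0, 0.1],
    [0, 0, 0.15],
    [0, 0, 0.2],
    [0, 0, 0.2],
    [0, 0, 0.2],
    [0, 0, 0.2],
    [0, 0, 0.2],
  ],
  jaw=[0, 0, 0, 0, 0, 0, 0, 0],
)

```text
time_s: 9.25
eef_pos: [0.5614, 0.281, 0.0715]
eef_rot: [0.0, -0.141, 0.99, -0.0]
wrist_force: [-4.2, -1.3, 13.7]
opening: 0.001
grasp_force: 6.7
```

>>> send_rows(
  dr=[
    [0, 0, 0],
    [0, 0, 0],
    [0, 0, 0],
    [0, 0, 0],
    [0, 0, 0],
    [0, 0, 0],
    [0, 0, 0],
    [0, 0, 0],
  ],
  xyz=[
    [0, 0, -1],
    [0, 0, -2],
    [0, 0, -4],
    [0, 0, -6],
    [0, 0, -8],
    [0, 0, -9],
    [0, 0, -9],
    [0, 0, -9],
  ],
  jaw=[0, 0, 0, 0, 0, 0, 0, 0],
)

```text
time_s: 10.25
eef_pos: [0.5606, 0.2808, 0.1591]
eef_rot: [-0.001, -0.141, 0.99, -0.0]
wrist_force: [-0.3, 0.2, -0.2]
opening: 0.001
grasp_force: 0.0
```

```bash
python3 -c "
from h import *
im=ctrl.camera('scene');cv2.imwrite('pics/s3.png',cv2.resize(im[230:350,310:440,::-1],None,fx=4.5,fy=4.5,interpolation=2))
move([.591,.2335,.090],.28)"
```

```text
xyz cm [-1.62 -5.39  6.88] dr [ 0.   -0.02  0.02] f [0.3 0.1 0.2] t 10.3 tcp [0.5605 0.2807 0.1588]
```

View pics/s3.png

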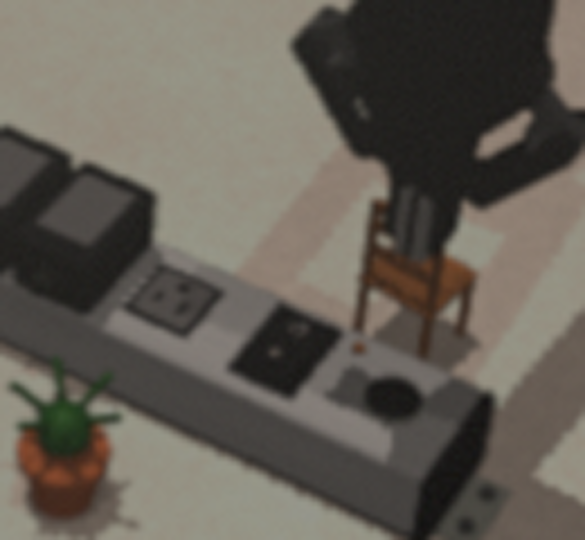

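The button at crop pixel (393,397) is flush, with no pale band showing. The rocker at (285,350) is still off. Now I press the far half for on.

>>> send_rows(
  dr=[
    [0, 0, 0],
    [0, 0, 0],
    [0, 0, 0],
    [0, 0, 0],
    [0, 0, 0],
    [0, 0, 0],
    [0, 0, 0],
    [0, 0, 0],
  ],
  xyz=[
    [-0.6, -2, 0],
    [-1.2, -4, 0],
    [-1.6, -5.4, 0.5],
    [-1.6, -5.4, 2.5],
    [-1.6, -5.4, 4.5],
    [-1.6, -5.4, 6.2],
    [-1.6, -5.4, 7.2],
    [-1.6, -5.4, 7.4],
  ],
  jaw=[0, 0, 0, 0, 0, 0, 0, 0],
)

```text
time_s: 11.3
eef_pos: [0.5909, 0.2338, 0.0847]
eef_rot: [-0.001, -0.141, 0.99, -0.0]
wrist_force: [-0.4, 0.2, -0.8]
opening: -0.005
grasp_force: 0.0
```

>>> send_rows(
  dr=[
    [0, 0, 0],
    [0, 0, 0],
    [0, 0, 0],
    [0, 0, 0],
    [0, 0, 0],
    [0, 0, 0],
    [0, 0, 0],
    [0, 0, 0],
  ],
  xyz=[
    [0, 0, 0.2],
    [0, 0, 0.5],
    [0, 0, 0.8],
    [0, 0, 1.0],
    [0, 0, 1.2],
    [0, 0, 1.4],
    [0, 0, 1.6],
    [0, 0, 1.6],
  ],
  jaw=[0, 0, 0, 0, 0, 0, 0, 0],
)

```text
time_s: 12.3
eef_pos: [0.592, 0.2335, 0.0701]
eef_rot: [0.0, -0.141, 0.99, -0.0]
wrist_force: [2.7, 1.3, 3.5]
opening: -0.001
grasp_force: 1.8
```

>>> send_rows(
  dr=[
    [0, 0, 0],
    [0, 0, 0],
    [0, 0, 0],
    [0, 0, 0],
    [0, 0, 0],
    [0, 0, 0],
    [0, 0, 0],
    [0, 0, 0],
  ],
  xyz=[
    [0, 0, 0.05],
    [0, 0, 0.1],
    [0, 0, 0.15],
    [0, 0, 0.2],
    [0, 0, 0.2],
    [0, 0, 0.2],
    [0, 0, 0.2],
    [0, 0, 0.2],
  ],
  jaw=[0, 0, 0, 0, 0, 0, 0, 0],
)

```text
time_s: 13.3
eef_pos: [0.5921, 0.2336, 0.0699]
eef_rot: [0.0, -0.141, 0.99, -0.0]
wrist_force: [-3.2, -0.4, 15.0]
opening: 0.006
grasp_force: 7.8
```

>>> send_rows(
  dr=[
    [0, 0, 0],
    [0, 0, 0],
    [0, 0, 0],
    [0, 0, 0],
    [0, 0, 0],
    [0, 0, 0],
    [0, 0, 0],
    [0, 0, 0],
  ],
  xyz=[
    [0, 0, -1],
    [0, 0, -2],
    [0, 0, -4],
    [0, 0, -6],
    [0, 0, -8],
    [0, 0, -10],
    [0, 0, -12],
    [0, 0, -12],
  ],
  jaw=[0, 0, 0, 0, 0, 0, 0, 0],
)

```text
time_s: 14.3
eef_pos: [0.5929, 0.2338, 0.1905]
eef_rot: [0.002, -0.141, 0.99, 0.0]
wrist_force: [0.0, -0.1, 0.1]
opening: 0.006
grasp_force: 0.0
```

```bash
python3 -c "
from h import *
im=ctrl.camera('scene');cv2.imwrite('pics/s4.png',cv2.resize(im[230:350,310:440,::-1],None,fx=4.5,fy=4.5,interpolation=2))"
```

```text
(no output)
```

View pics/s4.png

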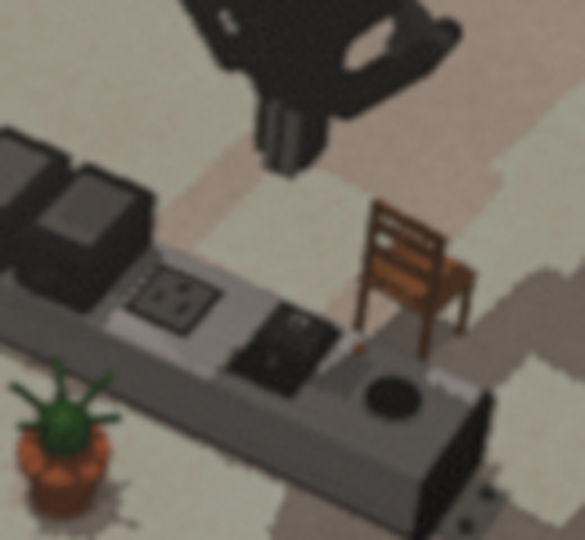

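The rocker at crop pixel (285,350) is back in its starting shape, with the near half raised. The button at (393,397) is in, the chair and plant haven't moved, and the arm is clear.

```bash
python3 -c "
from bench import ctrl
print(ctrl.hand_in())"
```

```text
the job is handed in; nothing more can be done
None
```

I pressed the tripped (left) strip's rocker off, pushed its reset button in to the stop, pressed the rocker back on, and handed the job in at about 14 s; the hand-in gave no verdict.

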